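Drop a batch of tubes from a trap hopper into a tote and latch it

TASK

Slide the empty blue tote squarely under the hopper, centred beneath its outlet, with its pull tab still sticking out in front of the stand. Then draw the bolt, swing the trap door fully open with the red lever so that all four tubes drop into the tote, close the door completely again and push the bolt fully home. Leave the blue tote with its tubes standing under the hopper, and leave the red tote, the cardboard cup and the tester where they are.

Things in the scene. Friction and masses are not known exactly. Their poses are not given: they have to be found in the camera images.
- hopper: Fixed open-topped hopper, orange sides, clear front and back: outside 114 (x) x 110 (y) mm, walls z 186-270. Orange skirt under the -y wall (y -55 to -60) to z 78. Held by a rear column (x 105-145, y +-15, 280 high) on a foot (x 105-255, y +-80, 10 thick). Origin: on the bench under the outlet's centre; x away from the robot, y to the lever side. Yaw up to 0.25 rad.
- trapdoor (a joint): Trap door angle (rad): 0 closed (the hopper's floor), 1.35 fully open. 8 mm steel door hinged on the hopper's +y side, axis along its x; the -y edge swings down while the lever, rigid with the door, swings up. Stiff hinge: stays where left, about 4 N at the lever's bar moves it. Cannot open with the bolt home.
- trapdoor_hinge (a point): Middle of the hinge axis, at hopper frame (0, 66, 180) mm; its axes are the hopper's when closed and turn with the door. The open door's edge reaches down to z 64 mm, just over the tote's rim (60 mm).
- lever_grip (a point): Middle of the lever's red round cross bar: 15 mm diameter, 96 mm long, along the hopper's x, 130 mm from the hinge axis, carried by two 10 mm rods at x +-42 mm. Door closed: bar at hopper frame (0, 195, 199) mm, lever pointing out to +y, 0.15 rad above level. Door fully open: lever almost upright (1.50 rad), bar at (0, 75, 310) mm.
- latch (a joint): Slide bolt position (m): 0 fully home (tip 18 mm under the door's free edge), 0.036 fully drawn, clear of the door beyond 0.022. Draws outwards along the hopper's -y; about 2 N of friction, stays where left. Starts within 4 mm of home. Goes home only when the door is closed (within about 0.05 rad).
- latch_grip (a point): Grip point on the bolt's handle, an upright black post of 18 mm diameter, z 164 to 249 mm, on the hopper's -y side; this point at z 230. Bolt home: hopper frame (0, -115, 230) mm, 60 mm from the hopper's wall; fully drawn: y -151. A steel guide (30 x 28 mm, top at z 183) lies between post and wall.
- tote: Loose empty blue tote, 160 (x) x 150 (y) x 60 mm high, 5 mm walls and floor, about 0.3 kg. Pull tab on its -x end, in the mid-plane: 14 mm thick (y), x -79 to -141, z 14 to 58 mm; pinch it across y from above and slide the tote along the bench. Origin: underside, centre of the box part. Starts left or right of the hopper, tab roughly towards the robot side (yaw up to 0.3 rad).
- red_tote: Bystander: red tote of the same shape with two reject tubes in it, on the other side. Origin as for the blue tote.
- far_cup: Bystander: loose cardboard cup with a few tubes in it, 68 mm diameter, 95 mm high, behind one of the totes. Origin: centre of underside.
- tester: Bystander: fixed orange test jig, 84 mm (x) x 144 mm (y), table at 58 mm and an upright panel at its +x edge up to 178 mm, behind the other tote. Origin: centre of its footprint.
- tube0: One of the four loose tubes of the load, wine red with a black end, 22 mm diameter, 85 mm long along its own x, about 45 g. Origin: its centre. Starts lying on the closed trap door in the hopper, along the hopper's x.
- tube1: One of the four loose tubes of the load, wine red with a black end, 22 mm diameter, 85 mm long along its own x, about 45 g. Origin: its centre. Starts lying on the closed trap door in the hopper, along the hopper's x.
- tube2: One of the four loose tubes of the load, wine red with a black end, 22 mm diameter, 85 mm long along its own x, about 45 g. Origin: its centre. Starts lying on the closed trap door in the hopper, along the hopper's x.
- tube3: One of the four loose tubes of the load, wine red with a black end, 22 mm diameter, 85 mm long along its own x, about 45 g. Origin: its centre. Starts lying on the closed trap door in the hopper, along the hopper's x.

How it is judged:
On the way, in this order (a step that is already met when the one before it is completed fails the run):
1. the blue tote stands squarely under the hopper while the trap door is still closed (x of tote in the frame of hopper between -0.035 and 0.035 m and y of tote in the frame of hopper between -0.03 and 0.03 m and angle between the x axis of tote and the x axis of hopper, either way round below 0.2 rad and height (world z) of tote below 0.008 m and angle between tote's own z axis and vertical below 0.08 rad and value of joint trapdoor below 0.06 rad), for 0.2 s.
2. the trap door is swung wide open (over 1.1 rad) and all four tubes are in the blue tote, still under the hopper (x of tote in the frame of hopper between -0.035 and 0.035 m and y of tote in the frame of hopper between -0.03 and 0.03 m and angle between the x axis of tote and the x axis of hopper, either way round below 0.2 rad and height (world z) of tote below 0.008 m and angle between tote's own z axis and vertical below 0.08 rad and x of tube0 in the frame of tote between -0.08 and 0.08 m and y of tube0 in the frame of tote between -0.075 and 0.075 m and z of tube0 in the frame of tote between 0 and 0.06 m and x of tube1 in the frame of tote between -0.08 and 0.08 m and y of tube1 in the frame of tote between -0.075 and 0.075 m and z of tube1 in the frame of tote between 0 and 0.06 m and x of tube2 in the frame of tote between -0.08 and 0.08 m and y of tube2 in the frame of tote between -0.075 and 0.075 m and z of tube2 in the frame of tote between 0 and 0.06 m and x of tube3 in the frame of tote between -0.08 and 0.08 m and y of tube3 in the frame of tote between -0.075 and 0.075 m and z of tube3 in the frame of tote between 0 and 0.06 m and value of joint trapdoor above 1.1 rad), for 0.2 s.
At the end, for the whole second after the job is handed in: Blue tote under the hopper (within 35 mm along, 30 mm across, 0.2 rad of square) with all four tubes at rest inside; trap door closed (below 0.05 rad); bolt home (below 6 mm); red tote and cup within 30 mm of their starts (x of tote in the frame of hopper between -0.035 and 0.035 m and y of tote in the frame of hopper between -0.03 and 0.03 m and angle between the x axis of tote and the x axis of hopper, either way round below 0.2 rad and height (world z) of tote below 0.008 m and angle between tote's own z axis and vertical below 0.08 rad and x of tube0 in the frame of tote between -0.08 and 0.08 m and y of tube0 in the frame of tote between -0.075 and 0.075 m and z of tube0 in the frame of tote between 0 and 0.06 m and x of tube1 in the frame of tote between -0.08 and 0.08 m and y of tube1 in the frame of tote between -0.075 and 0.075 m and z of tube1 in the frame of tote between 0 and 0.06 m and x of tube2 in the frame of tote between -0.08 and 0.08 m and y of tube2 in the frame of tote between -0.075 and 0.075 m and z of tube2 in the frame of tote between 0 and 0.06 m and x of tube3 in the frame of tote between -0.08 and 0.08 m and y of tube3 in the frame of tote between -0.075 and 0.075 m and z of tube3 in the frame of tote between 0 and 0.06 m and linear speed of each of tube0, tube1, tube2, tube3 below 0.03 m/s and linear speed of tote below 0.02 m/s and value of joint trapdoor below 0.05 rad and value of joint latch below 0.006 m and distance of each of red_tote, far_cup from where it was at the start of the episode below 0.03 m); the robot touches nothing.
It fails at once if red tote or cup shoved by more than 40 mm or tipped over (distance of any of red_tote, far_cup from where it was at the start of the episode above 0.04 m or angle between any of red_tote, far_cup's own z axis and vertical above 0.5 rad).
It also fails if it takes over 72 s, if anything falls off the work surface, if the arm or the gripper's body presses on something with over 40 N, if the wrist force passes 120 N, or if a joint passes its speed limit or range.

ROBOT

A 6-joint arm with a two-finger parallel gripper is mounted at the origin on the work surface. World frame = base frame: x ahead of the robot, y to its left, z up, the work surface at z = 0. Lengths are in m, angles in rad, forces in N, time in s.
With the tool pointing down it reaches from about 0.35 to 0.975 m from the base axis. Payload 4.9 kg.
Tool frame: the origin (TCP) lies midway between the tips of the shut fingers; the grasp point (between the pads) lies 19 mm behind it (ctrl.tcp_to_grasp is the distance from the TCP to the grasp point, in m); z points along the fingers, y is the line along which they close (so a half turn about z gives the same grasp; the last joint's range is limited). The gripper opens to 85 mm and grips with 20 to 120 N. Pads are 22 mm wide; open, the fingers measure 114 mm over their backs; the gripper's body (76 mm by 85 mm) begins 54 mm behind the grasp point. The pads swing forward as they close: fully open they stand 13 mm farther back than shut.
Start: joints at [1.124, 0.053, 1.613, -0, 1.476, -0.119], TCP at [0.201, 0.592, 0.231] pointing down, gripper open.
Joint ranges: [-3.01, 3.01], [-1.01, 2.22], [0.06, 2.58], [-1.02, 4.17], [0.09, 2.62], [-3.14, 3.14]. Speed limits (rad/s): [2.57, 2.57, 3.14, 3.14, 3.14, 3.14].

INTERFACE

Orientations are given as a rotation vector (axis times angle).
In Python, from station import ctrl, viewer, job gives the robot as it stands (ctrl), with the cameras (viewer) and the job (job).
- The arm moves only by the shell command python3 jog.py 'ROWS' [FORCE]. ROWS is rows parted by semicolons, their numbers by spaces, 1 to 20 of them, each of 7 numbers: the finger opening in m, then dx, dy, dz in m, then a rotation vector rx, ry, rz in rad; each row is the pose to reach, as a shift and turn from the pose commanded when the command began, along the tool's axes at that moment; what a row does not reach only later rows make up. A row lasts 1/12 s, in which the tool goes at most 0.0417 m and 0.125 rad, less where a joint would pass 70% of its speed; a pose out of reach is approached as far as the arm can. The fingers move at their own pace and stop on an object; FORCE is the grip in N (left out, the last holds). Time passes only in rows, so rows that do not move let the fingers close. It prints the time, the measured TCP pose, the force, the opening and the grip force at its end.
- ctrl.get_obs(): the state, without advancing time (a new reading comes with each control period).
- viewer.get_image(name): name is "scene" or "top" or "wrist"; returns the picture (384x512x3 uint8, red, green, blue); there is no depth.
- viewer.camera_params(name): a dict with "fx", "fy", "cx", "cy" (pixels), "T" (4x4, takes a point from camera to world coordinates); the wrist camera has in their place "tool_from_camera" (4x4, takes a point from camera to tool coordinates, whose origin is the TCP and whose axes are the flange's). Camera axes: x right, y down, z forward; pixel columns grow to the right and rows downward; lengths in m; the calibration is good to about 2 mm. A picture is of the moment at which its call begins: read the wrist's pose just before it. camera_params takes no time and is no camera call.
- job.finish_job(): hands the job in; it is judged then, once.
The state is a dict: "t": time; "q": joint angles; "dq": joint speeds; "effort": joint torques, N m; "tool_pos": TCP position; "tool_rot": TCP orientation; "contact_force": force on the tool from outside, world axes, zero at the start; "wrist_torque": the same for the moment, N m; "opening": finger opening in m; "grip_force": force on a finger pad.
Only numpy, scipy, OpenCV 4.12 (cv2) and the standard library are available. Lean on these libraries where they do the work, as an engineer would, in place of code of your own. Each camera call takes 0.05 s, during which the arm holds its last target. There are 200 camera calls.

## Working session

There is one attempt and no reset: what is moved stays moved. The work goes in short steps, Python scripts to look and compute and a shell command to move; the robot and the scene stay as the last step left them, time stands still between calls to the robot, and variables do not carry over. Pictures are saved under pics/ and viewed, at most 10 in all, crops included, and the job is handed in when it is done.

```bash
ls; mkdir -p pics
python3 - <<'E'
from station import ctrl, viewer, job
import cv2,numpy as np
for n in ("scene","top"):
    cv2.imwrite(f"pics/{n}0.png",viewer.get_image(n)[:,:,::-1])
    p=viewer.camera_params(n);print(n,p["fx"],p["cx"],p["cy"],np.round(p["T"],3).tolist())
o=ctrl.get_obs();print(o["t"],o["tool_pos"],o["tool_rot"]);print(viewer.camera_params("wrist"),ctrl.tcp_to_grasp)
E
```

```text
jog.py
pics
station.py
scene 349.6684102572429 258.53661598349515 195.55987156699263 [[0.329, 0.725, -0.605, 1.178], [0.944, -0.264, 0.198, -0.173], [-0.017, -0.636, -0.771, 0.909], [0.0, 0.0, 0.0, 1.0]]
top 347.4900982624385 252.63738084505442 188.88764039504065 [[0.026, -0.996, 0.087, 0.512], [-1.0, -0.025, 0.009, -0.008], [-0.007, -0.088, -0.996, 1.139], [0.0, 0.0, 0.0, 1.0]]
0.1 [0.2009907  0.59122426 0.2301866 ] [-5.12515862e-01 -3.09899125e+00  2.72076124e-03]
{'fx': 293.15069391852086, 'fy': 293.15069391852086, 'cx': 257.3352589423193, 'cy': 192.13637543339308, 'tool_from_camera': array([[ 7.95832444e-04, -9.61485377e-01, -2.74854937e-01,
         7.03843158e-02],
       [ 9.99998620e-01,  1.16603091e-03, -1.18349820e-03,
         1.23494991e-03],
       [ 1.45840556e-03, -2.74853616e-01,  9.61484978e-01,
        -1.41975050e-01],
       [ 0.00000000e+00,  0.00000000e+00,  0.00000000e+00,
         1.00000000e+00]])} 0.0187
```

View pics/scene0.png

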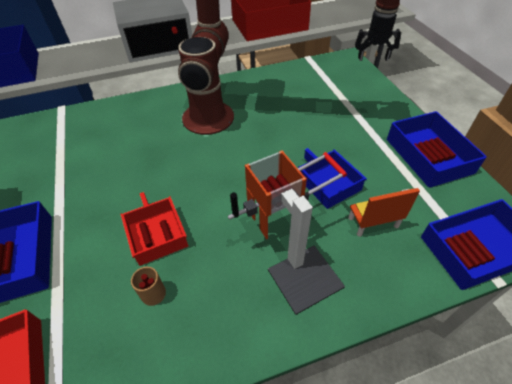

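View pics/top0.png

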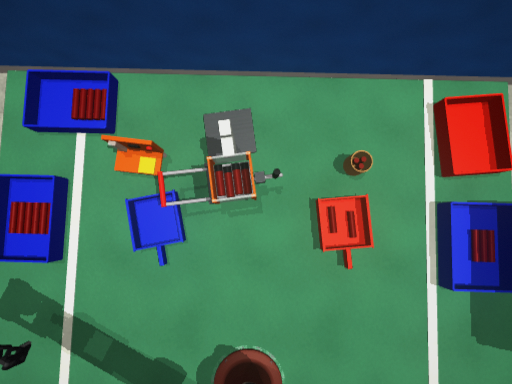

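Run:
```python
import cv2
a=cv2.imread("pics/top0.png")[130:280,115:305]; cv2.imwrite("pics/top_c.png",cv2.resize(a,None,fx=4,fy=4,interpolation=cv2.INTER_CUBIC))
a=cv2.imread("pics/scene0.png")[135:285,215:405]; cv2.imwrite("pics/scene_c.png",cv2.resize(a,None,fx=4,fy=4,interpolation=cv2.INTER_CUBIC))
```

```text
(no output)
```

View pics/top_c.png

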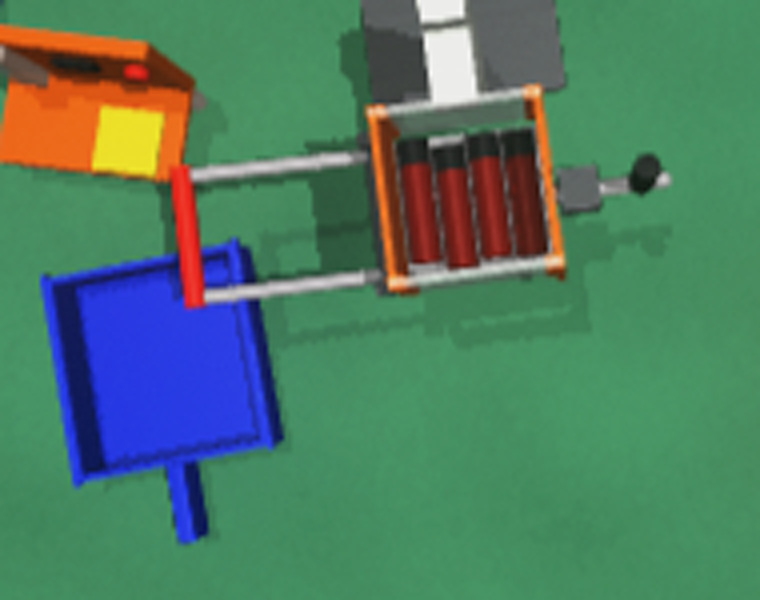

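View pics/scene_c.png

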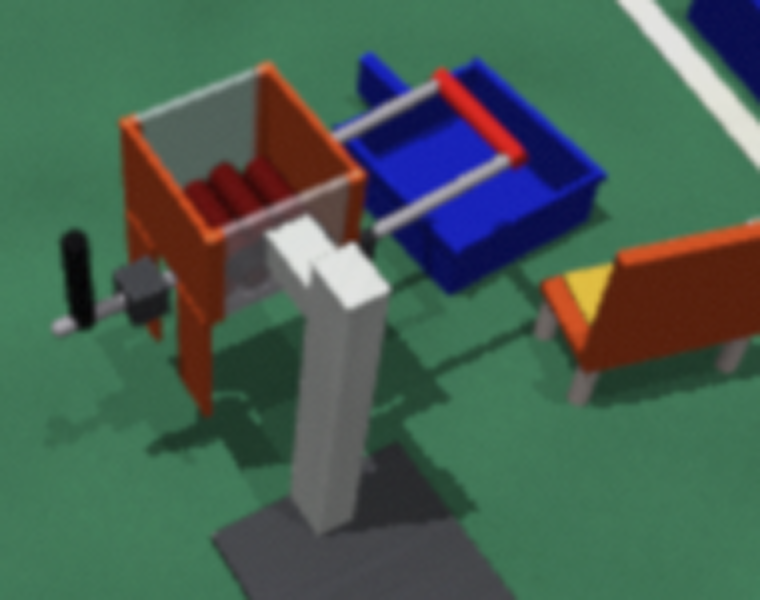

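```bash
cat > h.py <<'E'
import numpy as np,cv2
from scipy.optimize import least_squares
from station import ctrl, viewer, job
from scipy.spatial.transform import Rotation as R
P={n:viewer.camera_params(n) for n in("scene","top")}
OFF={"top":(115,130),"scene":(215,135)}
def proj(n,X):
    p=P[n];c=np.linalg.inv(p["T"])@np.append(X,1);return np.array([p["fx"]*c[0]/c[2]+p["cx"],p["fy"]*c[1]/c[2]+p["cy"]])
def world(pose,X):
    x,y,z,a=pose;c,s=np.cos(a),np.sin(a);return np.array([[c,-s,0],[s,c,0],[0,0,1]])@np.array(X)/1+np.array([x,y,z])
def fit(obs,x0):
    def f(p): return np.concatenate([proj(n,world(p,np.array(X)/1000))-((np.array(u)+.5)/4-.5+np.array(OFF[n])) for n,X,u in obs])
    r=least_squares(f,x0,loss="soft_l1");return r.x,f(r.x).reshape(-1,2)
E
python3 - <<'E'
from h import *
H=[("top",(57,55,270),(368,107)),("top",(57,-55,270),(541,87)),("top",(-57,55,270),(395,290)),("top",(-57,-55,270),(563,275)),
("top",(48,195,199),(181,168)),("top",(-48,195,199),(194,305)),
("scene",(57,-55,270),(217,240)),("scene",(57,55,270),(362,178)),("scene",(-57,55,270),(268,67)),("scene",(-57,-55,270),(122,122)),
("scene",(-48,195,199),(441,76)),("scene",(48,195,199),(517,157))]
p,r=fit(H,[.55,.05,0,0]);print(np.round(p,4));print(np.round(r,1).tolist())
def post(obs):
    def f(q): return np.concatenate([proj(n,q)-((np.array(u)+.5)/4-.5+np.array(OFF[n])) for n,u in obs])
    return least_squares(f,[.5,0,.2]).x
w=post([("top",(648,168)),("scene",(74,238))]);a=p[3]
d=w-p[:3];print("post top world",w,"local",np.cos(a)*d[0]+np.sin(a)*d[1],-np.sin(a)*d[0]+np.cos(a)*d[1],d[2])
T=[("top",(80,75,60),(43,280)),("top",(80,-75,60),(240,243)),("top",(-80,75,60),(79,485)),("top",(-80,-75,60),(280,440)),
("scene",(-80,75,60),(476,62)),("scene",(80,75,60),(605,177))]
t,r=fit(T,[.45,.25,0,0]);print(np.round(t,4));print(np.round(r,1).tolist())
for n,q in (("tab x-141",(-.141,0,.058)),("tab -110",(-.110,0,.058)),("tab root",(-.08,0,.058))):
    print(n,world(t,q), [np.round(proj(c,world(t,q))) for c in P])
for n,q in(("bar",(0,.195,.199)),("post",(0,-.115,.23)),("hinge",(0,.066,.18)),("baropen",(0,.075,.31))): print(n,world(p,q))
E
```

```text
[0.6182 0.0548 0.0011 0.157 ]
[[0.2, 0.8], [0.1, 0.2], [-1.1, -0.3], [0.5, -2.3], [0.1, 0.2], [0.6, 0.8], [-2.0, 0.4], [0.8, -0.8], [0.6, -1.0], [0.0, -0.2], [-0.3, 0.4], [0.9, 1.4]]
post top world [ 0.63627998 -0.06098849  0.25062739] local -0.00024064116892821494 -0.11716745924124929 0.2495579109113365
[5.029e-01 3.039e-01 2.000e-04 2.293e-01]
[[0.8, -0.1], [-1.2, -0.6], [0.6, -0.5], [-1.7, 0.8], [-0.2, 0.1], [-0.5, -0.3]]
tab x-141 [0.36561974 0.27182003 0.05815914] [array([306., 149.]), array([163., 265.])]
tab -110 [0.39580813 0.27886709 0.05815914] [array([311., 154.]), array([161., 255.])]
tab root [0.4250227  0.28568683 0.05815914] [array([316., 159.]), array([159., 245.])]
bar [0.58770035 0.24737591 0.20006948]
post [ 0.63617871 -0.05881006  0.23106948]
hinge [0.60787361 0.11996304 0.18106948]
baropen [0.60646617 0.12885231 0.31106948]
```

```bash
cat >> h.py <<'E'
HP=np.array([.6182,.0548,0,.157])
def delta(pos,yaw=None,Rt=None):
    "tool-axes shift/turn from now to TCP pos with the tool down and tool x along -(yaw)"
    o=ctrl.get_obs();R0=R.from_rotvec(o["tool_rot"])
    if Rt is None: Rt=R.from_euler("z",yaw)*R.from_euler("y",np.pi)
    d=R0.inv().apply(np.array(pos)-o["tool_pos"]);r=(R0.inv()*Rt).as_rotvec()
    print("pos",np.round(o["tool_pos"],4),"d",np.round(d,4),"r",np.round(r,3),"rows",np.linalg.norm(d)/.0417,np.linalg.norm(r)/.125)
E
python3 - <<'E'
from h import *
t=[.5029,.3039,0,.2293]
delta(world(t,(-.122,0,.15)),t[3]);delta(world(t,(-.122,0,.022)),t[3])
E
```

```text
pos [0.201  0.5912 0.2302] d [-0.2748 -0.2392  0.0806] r [-0.002 -0.001 -0.557] rows 8.947630368904505 4.456790736013142
pos [0.201  0.5912 0.2302] d [-0.2748 -0.239   0.2086] r [-0.002 -0.001 -0.557] rows 10.064158745092605 4.456790736013142
```

```bash
python3 jog.py '0.05 -0.27 -0.235 0.02 0 0 -0.3;0.05 -0.2748 -0.2392 0.0806 0 0 -0.557;0.05 -0.2748 -0.2392 0.0806 0 0 -0.557;0.05 -0.2748 -0.2392 0.0806 0 0 -0.557;0.05 -0.2748 -0.2392 0.0806 0 0 -0.557;0.05 -0.2748 -0.2392 0.0806 0 0 -0.557;0.05 -0.2748 -0.2392 0.0806 0 0 -0.557;0.05 -0.2748 -0.2392 0.0806 0 0 -0.557;0.05 -0.2748 -0.2392 0.0806 0 0 -0.557;0.05 -0.2748 -0.2392 0.0806 0 0 -0.557;0.05 -0.2748 -0.2392 0.0806 0 0 -0.557;0.05 -0.2748 -0.2392 0.0806 0 0 -0.557;0.05 -0.2748 -0.2392 0.0806 0 0 -0.557'
python3 - <<'E'
from h import *
t=[.5029,.3039,0,.2293]
o=ctrl.get_obs();im=viewer.get_image("wrist");w=viewer.camera_params("wrist")
T=np.eye(4);T[:3,:3]=R.from_rotvec(o["tool_rot"]).as_matrix();T[:3,3]=o["tool_pos"]
P["wrist"]={**w,"T":T@w["tool_from_camera"]}
im=np.ascontiguousarray(im[:,:,::-1])
for q in((-.141,.007,.058),(-.141,-.007,.058),(-.08,.007,.058),(-.08,-.007,.058),(-.08,.075,.06),(-.08,-.075,.06)):
    cv2.circle(im,tuple(int(round(v)) for v in proj("wrist",world(t,q))),2,(0,255,255),-1)
cv2.imwrite("pics/w1.png",im);delta(world(t,(-.122,0,.022)),t[3])
E
```

```text
t: 1.18
tool_pos: [0.384, 0.2778, 0.1511]
tool_rot: [-0.361, 3.12, 0.001]
contact_force: [-0.4, 0.9, 0.6]
opening: 0.0498
grip_force: 0.0
pos [0.384  0.2781 0.1512] d [ 0.0004 -0.0019  0.1292] r [0.    0.001 0.002] rows 3.098381085318875 0.01731029022817942
```

View pics/w1.png

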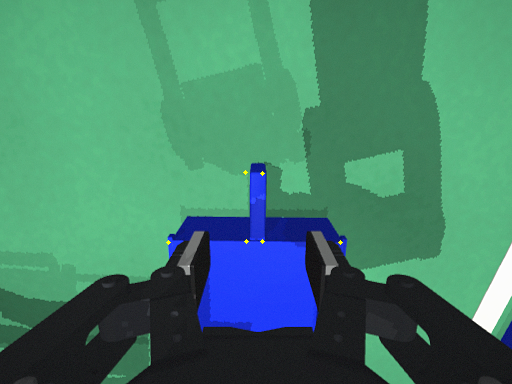

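```bash
python3 jog.py '0.05 0 0.0007 0.04 0 0 0;0.05 0 0.0007 0.08 0 0 0;0.05 0 0.0007 0.11 0 0 0;0.05 0 0.0007 0.129 0 0 0;0.05 0 0.0007 0.129 0 0 0;0 0 0.0007 0.129 0 0 0;0 0 0.0007 0.129 0 0 0;0 0 0.0007 0.129 0 0 0;0 0 0.0007 0.129 0 0 0;0 0 0.0007 0.129 0 0 0;0 0 0.0007 0.129 0 0 0' 30
python3 - <<'E'
from h import *
o=ctrl.get_obs()
# tote frame now, from the grasp: tool yaw and x along the tab -0.122
yaw=.2293;c=np.array([*(world((o["tool_pos"][0],o["tool_pos"][1],0,yaw),(.122,0,0)))]);print("tote",c)
delta(world(HP,(-.122,0,.022)),HP[3])
delta(world(HP,(-.15,.15,.022)),HP[3])
E
```

```text
t: 2.15
tool_pos: [0.3859, 0.2786, 0.0242]
tool_rot: [-0.358, 3.117, 0.003]
contact_force: [-2.2, 0.9, 6.1]
opening: 0.0135
grip_force: 30.4
tote [0.50467537 0.30630887 0.        ]
pos [0.3859 0.2786 0.0242] d [-0.0538 -0.2619  0.002 ] r [0.002 0.004 0.072] rows 6.411864923576659 0.5767773568193348
pos [0.3859 0.2786 0.0242] d [-0.0366 -0.1103  0.0022] r [0.002 0.004 0.072] rows 2.7871723932802244 0.5767773568193348
```

```bash
python3 jog.py '0 -0.003 -0.01 0 0 0 0;0 -0.008 -0.03 0 0 0 0;0 -0.014 -0.05 0 0 0 0.01;0 -0.02 -0.07 0 0 0 0.02;0 -0.026 -0.09 0 0 0 0.03;0 -0.032 -0.11 0 0 0 0.04;0 -0.037 -0.13 0 0 0 0.05;0 -0.041 -0.15 0 0 0 0.06;0 -0.044 -0.17 0 0 0 0.072;0 -0.047 -0.19 0 0 0 0.072;0 -0.05 -0.21 0 0 0 0.072;0 -0.052 -0.23 0 0 0 0.072;0 -0.0538 -0.25 0 0 0 0.072;0 -0.0538 -0.2619 0 0 0 0.072;0 -0.0538 -0.2619 0 0 0 0.072;0 -0.0538 -0.2619 0 0 0 0.072'
python3 - <<'E'
from h import *
delta(world(HP,(-.122,0,.024)),HP[3])
for n in("top","scene"):
    im=np.ascontiguousarray(viewer.get_image(n)[:,:,::-1])
    t=HP
    for q in((-.08,.075,.06),(-.08,-.075,.06),(.08,.075,.06),(.08,-.075,.06),(-.141,0,.058)):
        u=proj(n,world(t,q));cv2.circle(im,tuple(int(round(v)) for v in u),1,(0,255,255),-1)
    a=im[120:270,150:340] if n=="top" else im[120:270,190:380]
    cv2.imwrite(f"pics/{n}2.png",cv2.resize(a,None,fx=2,fy=2,interpolation=cv2.INTER_CUBIC))
cv2.imwrite("pics/b2.png",np.hstack([cv2.imread("pics/top2.png"),cv2.imread("pics/scene2.png")]))
E
```

```text
t: 3.48
tool_pos: [0.4987, 0.0327, 0.0241]
tool_rot: [-0.243, 3.127, -0.005]
contact_force: [1.1, -6.0, 4.9]
opening: 0.0135
grip_force: 30.9
pos [0.4987 0.0327 0.0241] d [0.0005 0.0031 0.0001] r [-0.003  0.005 -0.002] rows 0.07548340010708304 0.0496817086612556
```

View pics/b2.png

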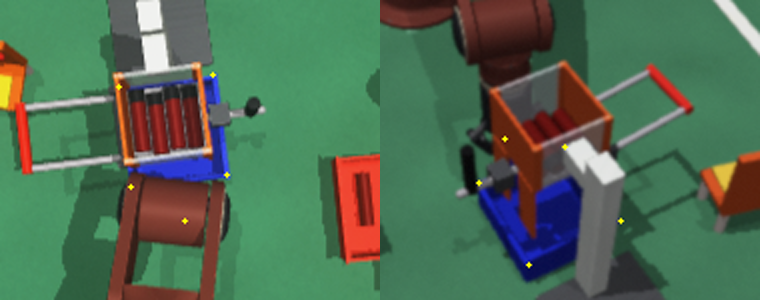

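Run:
```python
from h import *
im=viewer.get_image("top").astype(int)
B=(im[:,:,2]>90)&(im[:,:,2]>1.6*im[:,:,1])&(im[:,:,2]>1.6*im[:,:,0])
n,l,s,c=cv2.connectedComponentsWithStats(B.astype(np.uint8))
for i in range(1,n):
    if s[i,4]>15 and 190<c[i][0]<300 and 120<c[i][1]<280:
        print(s[i],c[i])
        ys,xs=np.where(l==i)
        for y in range(s[i,1],s[i,1]+s[i,3],2): print(y,xs[ys==y].min(),xs[ys==y].max(),end="; ")
        print()
print([np.round(proj("top",world(HP,q)),1) for q in((-.08,.075,.06),(-.08,-.075,.06),(.08,.075,.06),(.08,-.075,.06))])
for r in (160,170,180,190,200): print(r,[tuple(im[r,c]) for c in range(256,268)])
```

```text
[252 157   8  16  92] [255.7173913  164.63043478]
157 257 257; 159 252 258; 161 256 258; 163 253 258; 165 253 259; 167 253 259; 169 253 259; 171 254 259; 
[215 159  34   6  57] [231.80701754 161.68421053]
159 245 245; 161 231 246; 163 215 229; 
[218 183  47  28 532] [246.47932331 201.66165414]
183 259 261; 185 255 261; 187 256 261; 189 256 262; 191 256 262; 193 257 262; 195 257 262; 197 257 263; 199 241 263; 201 226 263; 203 219 263; 205 218 264; 207 223 264; 209 233 258; 
[array([215.1, 213.5]), array([263. , 207.1]), array([208.9, 162.9]), array([256.3, 156.6])]
160 [(np.int64(46), np.int64(63), np.int64(211)), (np.int64(53), np.int64(73), np.int64(234)), (np.int64(60), np.int64(97), np.int64(208)), (np.int64(73), np.int64(145), np.int64(123)), (np.int64(76), np.int64(154), np.int64(106)), (np.int64(76), np.int64(152), np.int64(105)), (np.int64(77), np.int64(152), np.int64(105)), (np.int64(76), np.int64(152), np.int64(104)), (np.int64(76), np.int64(153), np.int64(105)), (np.int64(76), np.int64(155), np.int64(106)), (np.int64(76), np.int64(154), np.int64(105)), (np.int64(76), np.int
[... 1536 characters left out ...]
, np.int64(91)), (np.int64(64), np.int64(132), np.int64(90)), (np.int64(66), np.int64(132), np.int64(92)), (np.int64(64), np.int64(132), np.int64(90))]
200 [(np.int64(42), np.int64(41), np.int64(121)), (np.int64(31), np.int64(41), np.int64(133)), (np.int64(31), np.int64(41), np.int64(135)), (np.int64(30), np.int64(40), np.int64(134)), (np.int64(29), np.int64(39), np.int64(121)), (np.int64(49), np.int64(65), np.int64(216)), (np.int64(58), np.int64(76), np.int64(236)), (np.int64(61), np.int64(89), np.int64(219)), (np.int64(67), np.int64(130), np.int64(120)), (np.int64(73), np.int64(145), np.int64(101)), (np.int64(73), np.int64(146), np.int64(101)), (np.int64(72), np.int64(145), np.int64(100))]
```

```bash
python3 jog.py '0 -0.001 0.005 0 0 0 0;0 -0.001 0.005 0 0 0 0;0 -0.001 0.005 0 0 0 0;0.04 -0.001 0.005 0 0 0 0;0.04 -0.001 0.005 0 0 0 0;0.04 -0.001 0.005 0 0 0 0;0.04 -0.001 0.005 0 0 0 0;0.04 -0.001 0.005 -0.04 0 0 0;0.04 -0.001 0.005 -0.08 0 0 0;0.04 -0.001 0.005 -0.12 0 0 0;0.04 -0.001 0.005 -0.16 0 0 0;0.04 -0.001 0 -0.2 0 0 0;0.04 -0.001 -0.03 -0.23 0 0 0;0.04 -0.001 -0.06 -0.26 0 0 0;0.04 -0.001 -0.1 -0.28 0 0 0;0.04 -0.001 -0.11 -0.28 0 0 0'
python3 - <<'E'
from h import *
delta(world(HP,(0,-.117,.29)),HP[3]);delta(world(HP,(0,-.117,.211)),HP[3])
im=viewer.get_image("top").astype(int)
B=(im[:,:,2]>90)&(im[:,:,2]>1.6*im[:,:,1])&(im[:,:,2]>1.6*im[:,:,0])
for y in(159,163,167,171,187,191,195,201,205,207,209,211):
    x=np.where(B[y,200:275])[0]; print(y,x.min()+200 if len(x) else 0,x.max()+200 if len(x) else 0,end="; ")
E
```

```text
t: 4.97
tool_pos: [0.5162, -0.0774, 0.307]
tool_rot: [-0.242, 3.125, -0.007]
contact_force: [0.7, -0.8, 1.0]
opening: 0.0399
grip_force: 0.0
pos [ 0.5162 -0.0774  0.307 ] d [-0.1213 -0.002   0.0179] r [-0.005  0.007 -0.002] rows 2.940880260537082 0.07243305878989514
pos [ 0.5162 -0.0774  0.307 ] d [-0.1207 -0.0016  0.0969] r [-0.005  0.007 -0.002] rows 3.71296384027973 0.07243305878989514
159 245 256; 163 216 256; 167 253 257; 171 254 257; 187 256 259; 191 256 260; 195 257 260; 201 227 259; 205 212 257; 207 212 257; 209 213 254; 211 213 240;
```

```bash
python3 jog.py '0.045 -0.04 -0.002 0 0 0 0;0.045 -0.08 -0.002 0 0 0 0;0.045 -0.11 -0.002 0.005 0 0 0;0.045 -0.121 -0.002 0.01 0 0 0;0.045 -0.121 -0.002 0.018 0 0 0;0.045 -0.121 -0.002 0.04 0 0 0;0.045 -0.121 -0.002 0.07 0 0 0;0.045 -0.121 -0.002 0.095 0 0 0;0.045 -0.121 -0.002 0.095 0 0 0;0 -0.121 -0.002 0.095 0 0 0;0 -0.121 -0.002 0.095 0 0 0;0 -0.121 -0.002 0.095 0 0 0;0 -0.121 -0.002 0.095 0 0 0;0 -0.121 -0.002 0.095 0 0 0' 25
python3 - <<'E'
from h import *
delta(world(HP,(0,-.151,.211)),HP[3])
E
```

```text
t: 6.18
tool_pos: [0.6326, -0.06, 0.2047]
tool_rot: [0.244, -3.129, 0.01]
contact_force: [0.1, -12.2, -6.2]
opening: 0.0173
grip_force: 26.6
pos [ 0.6326 -0.06    0.2047] d [-0.0037 -0.0354 -0.0062] r [-0.006 -0.004 -0.001] rows 0.8657656668864587 0.05869997017418337
```

```bash
python3 jog.py '0 0 -0.01 0 0 0 0;0 0 -0.02 0 0 0 0;0 0 -0.028 0 0 0 0;0 0 -0.036 0 0 0 0;0 0 -0.036 0 0 0 0;0 0 -0.036 0 0 0 0'
python3 - <<'E'
from h import *
o=ctrl.get_obs();d=o["tool_pos"]-[*HP[:3]];print("tool hopper y",-np.sin(.157)*d[0]+np.cos(.157)*d[1])
E
```

```text
t: 6.68
tool_pos: [0.6381, -0.0936, 0.2046]
tool_rot: [0.245, -3.127, 0.0]
contact_force: [-4.2, -2.4, -5.5]
opening: 0.0172
grip_force: 26.5
tool hopper y -0.14971711608676855
```

```bash
python3 jog.py '0.045 0 0 0 0 0 0;0.045 0 0 0 0 0 0;0.045 0 0 0 0 0 0;0.05 0 0 -0.035 0 0 0;0.05 0 0 -0.07 0 0 0;0.05 0 0 -0.1 0 0 0;0.05 0 0 -0.115 0 0 0;0.05 0 0.03 -0.115 0 0 0;0.05 0 0.07 -0.115 0 0 0;0.05 0 0.11 -0.115 0 0 0;0.05 0 0.15 -0.115 0 0 0;0.05 0 0.19 -0.115 0 0 0;0.05 0 0.23 -0.115 0 0 0;0.05 0 0.27 -0.115 0 0 0;0.05 0 0.3 -0.115 0 0 0;0.05 0 0.33 -0.115 0 0 0;0.05 0 0.345 -0.115 0 0 0;0.05 0 0.345 -0.115 0 0 0'
python3 - <<'E'
from h import *
delta(world(HP,(0,.195,.183)),HP[3])
o=ctrl.get_obs();im=viewer.get_image("wrist");w=viewer.camera_params("wrist")
T=np.eye(4);T[:3,:3]=R.from_rotvec(o["tool_rot"]).as_matrix();T[:3,3]=o["tool_pos"]
P["wrist"]={**w,"T":T@w["tool_from_camera"]}
im=np.ascontiguousarray(im[:,:,::-1])
for q in((.048,.195,.2),(-.048,.195,.2),(0,.195,.2)):
    cv2.circle(im,tuple(int(round(v)) for v in proj("wrist",world(HP,q))),3,(0,255,255),-1)
cv2.imwrite("pics/w3.png",np.hstack([im,cv2.resize(viewer.get_image("top")[110:260,180:330,::-1],(280,280)).repeat(1,0) if 0 else np.vstack([cv2.resize(viewer.get_image("top")[120:260,150:290,::-1],(280,280)),np.zeros((104,280,3),np.uint8)])]))
E
```

```text
t: 8.18
tool_pos: [0.585, 0.2512, 0.3215]
tool_rot: [-0.253, 3.131, 0.001]
contact_force: [-0.2, -0.6, -0.3]
opening: 0.0501
grip_force: 0.0
pos [0.585  0.2512 0.3215] d [-0.002  -0.0043  0.1385] r [0.001 0.    0.004] rows 3.322127244178353 0.035467965250584946
```

View pics/w3.png

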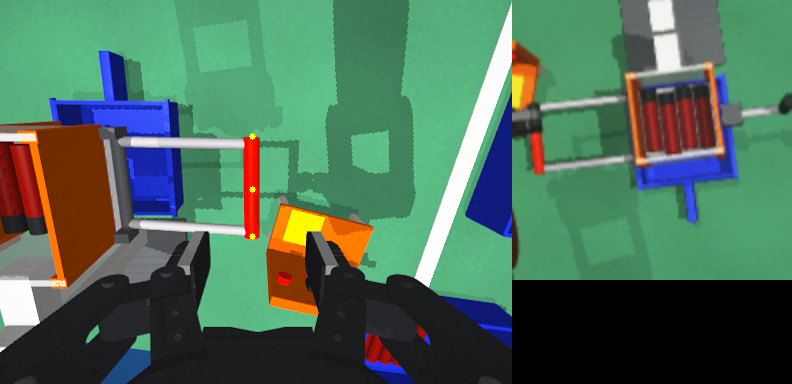

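```bash
python3 jog.py '0.05 -0.002 -0.004 0.04 0 0 0;0.05 -0.002 -0.004 0.08 0 0 0;0.05 -0.002 -0.004 0.11 0 0 0;0.05 -0.002 -0.004 0.138 0 0 0;0.05 -0.002 -0.004 0.138 0 0 0;0 -0.002 -0.004 0.138 0 0 0;0 -0.002 -0.004 0.138 0 0 0;0 -0.002 -0.004 0.138 0 0 0;0 -0.002 -0.004 0.138 0 0 0;0 -0.002 -0.004 0.138 0 0 0' 25
python3 - <<'E'
import numpy as np
y0,z0=np.cos(.15),np.sin(.15)
for th in np.arange(.25,1.56,.1): print(round(th,2),round(.13*(np.cos(th)-y0),4),round(-.13*(np.sin(th)-z0),4))
E
```

```text
t: 9.12
tool_pos: [0.59, 0.2462, 0.1874]
tool_rot: [-0.247, 3.126, 0.005]
contact_force: [0.6, 5.4, 3.9]
opening: 0.0138
grip_force: 26.9
0.25 -0.0026 -0.0127
0.35 -0.0064 -0.0251
0.45 -0.0115 -0.0371
0.55 -0.0177 -0.0485
0.65 -0.025 -0.0592
0.75 -0.0334 -0.0692
0.85 -0.0427 -0.0782
0.95 -0.0529 -0.0863
1.05 -0.0639 -0.0933
1.15 -0.0754 -0.0992
1.25 -0.0875 -0.1039
1.35 -0.1001 -0.1074
1.45 -0.1129 -0.1096
1.55 -0.1258 -0.1105
```

```bash
python3 jog.py '0 0 -0.0026 -0.0127 0 0 0;0 0 -0.0064 -0.0251 0 0 0;0 0 -0.0115 -0.0371 0 0 0;0 0 -0.0177 -0.0485 0 0 0;0 0 -0.025 -0.0592 0 0 0;0 0 -0.0334 -0.0692 0 0 0;0 0 -0.0427 -0.0782 0 0 0;0 0 -0.0529 -0.0863 0 0 0;0 0 -0.0639 -0.0933 0 0 0;0 0 -0.0754 -0.0992 0 0 0;0 0 -0.0875 -0.1039 0 0 0;0 0 -0.1001 -0.1074 0 0 0;0 0 -0.1129 -0.1096 0 0 0;0 0 -0.119 -0.11 0 0 0;0 0 -0.119 -0.11 0 0 0;0 0 -0.119 -0.11 0 0 0;0 0 -0.119 -0.11 0 0 0;0 0 -0.119 -0.11 0 0 0;0 0 -0.119 -0.11 0 0 0;0 0 -0.119 -0.11 0 0 0'
python3 - <<'E'
from h import *
o=ctrl.get_obs();d=o["tool_pos"]-HP[:3];y=-np.sin(.157)*d[0]+np.cos(.157)*d[1];z=d[2]+.0187
print(y,z,"theta",np.arctan2(z-.18,y-.066)-.15)
a=cv2.resize(viewer.get_image("top")[110:260,180:290,::-1],None,fx=3,fy=3);b=cv2.resize(viewer.get_image("scene")[130:280,220:355,::-1],None,fx=3,fy=3)
cv2.imwrite("pics/d4.png",np.hstack([a,b]))
E
```

```text
t: 10.78
tool_pos: [0.609, 0.1283, 0.3002]
tool_rot: [-0.247, 3.122, 0.004]
contact_force: [-0.5, 5.0, 10.2]
opening: 0.0139
grip_force: 26.3
0.07405645178690404 0.3188555164608679 theta 1.3628409074791805
```

View pics/d4.png

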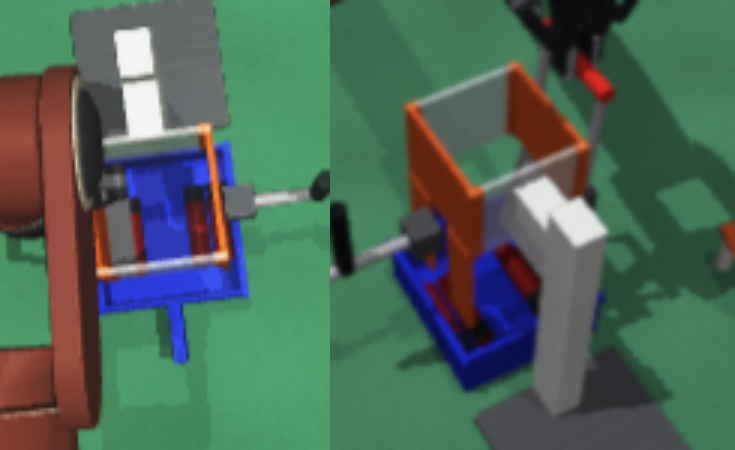

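```bash
python3 jog.py '0 0 0.006 0.0004 0 0 0;0 0 0.0189 0.0026 0 0 0;0 0 0.0315 0.0061 0 0 0;0 0 0.0436 0.0108 0 0 0;0 0 0.0551 0.0167 0 0 0;0 0 0.0661 0.0237 0 0 0;0 0 0.0763 0.0318 0 0 0;0 0 0.0856 0.0408 0 0 0;0 0 0.094 0.0508 0 0 0;0 0 0.1013 0.0615 0 0 0;0 0 0.1075 0.0729 0 0 0;0 0 0.1126 0.0849 0 0 0;0 0 0.1164 0.0973 0 0 0;0 0 0.118 0.105 0 0 0;0 0 0.119 0.113 0 0 0;0 0 0.119 0.116 0 0 0;0 0 0.119 0.116 0 0 0;0 0 0.119 0.116 0 0 0'
python3 - <<'E'
from h import *
o=ctrl.get_obs();d=o["tool_pos"]-HP[:3];y=-np.sin(.157)*d[0]+np.cos(.157)*d[1];z=d[2]+.0187
print(y,z,"theta",np.arctan2(z-.18,y-.066)-.15)
E
```

```text
t: 12.38
tool_pos: [0.5899, 0.2462, 0.1804]
tool_rot: [-0.247, 3.126, 0.005]
contact_force: [1.3, 4.7, 3.0]
opening: 0.0138
grip_force: 31.7
0.19348122197375195 0.19906765809938448 theta -0.0015283784615701401
```

```bash
python3 jog.py '0 0 0 0.003 0 0 0;0 0 0 0.006 0 0 0;0 0 0 0.006 0 0 0'; python3 jog.py '0 0 0 0.004 0 0 0;0 0 0 0.004 0 0 0;0 0 0 0.004 0 0 0'
```

```text
t: 12.63
tool_pos: [0.5903, 0.2464, 0.1797]
tool_rot: [-0.248, 3.125, 0.005]
contact_force: [-8.4, 1.0, 20.5]
opening: 0.0134
grip_force: 33.5
t: 12.88
tool_pos: [0.5909, 0.2465, 0.179]
tool_rot: [-0.247, 3.123, 0.005]
contact_force: [-13.8, 0.2, 31.9]
opening: 0.0139
grip_force: 34.7
```

```bash
python3 jog.py '0 0 0 -0.01 0 0 0;0 0 0 -0.01 0 0 0;0.05 0 0 -0.01 0 0 0;0.05 0 0 -0.01 0 0 0;0.05 0 0 -0.01 0 0 0;0.05 0 0 -0.01 0 0 0;0.05 0 0 -0.05 0 0 0;0.05 0 0 -0.09 0 0 0;0.05 0 0 -0.125 0 0 0;0.05 0 0 -0.14 0 0 0;0.05 0 0 -0.145 0 0 0'
python3 jog.py '0.05 0 -0.04 0 0 0 0;0.05 0 -0.08 0 0 0 0;0.05 0 -0.12 0 0 0 0;0.05 0 -0.16 0 0 0 0;0.05 0 -0.2 0 0 0 0;0.05 0 -0.24 0 0 0 0;0.05 0 -0.28 0 0 0 0;0.05 0 -0.32 0 0 0 0;0.05 0 -0.34 0 0 0 0;0.05 0 -0.34 0 0 0 0;0.05 0 -0.34 0 0 0 0'
python3 - <<'E'
from h import *
delta(world(HP,(0,-.150,.209)),HP[3])
a=cv2.resize(viewer.get_image("top")[110:260,150:300,::-1],(450,450));b=cv2.resize(viewer.get_image("scene")[130:280,220:335,::-1],(345,450))
cv2.imwrite("pics/e5.png",np.hstack([a,b]))
E
```

```text
t: 13.8
tool_pos: [0.5897, 0.2448, 0.3169]
tool_rot: [-0.246, 3.126, 0.001]
contact_force: [0.3, -0.3, 0.6]
opening: 0.0498
grip_force: 0.0
t: 14.72
tool_pos: [0.6407, -0.0921, 0.3093]
tool_rot: [0.243, -3.127, -0.003]
contact_force: [-0.3, 0.5, 0.3]
opening: 0.0503
grip_force: 0.0
pos [ 0.6407 -0.0921  0.3093] d [-0.0012 -0.0017  0.1003] r [ 0.002 -0.005 -0.002] rows 2.4055139352048265 0.04531472967427465
```

View pics/e5.png

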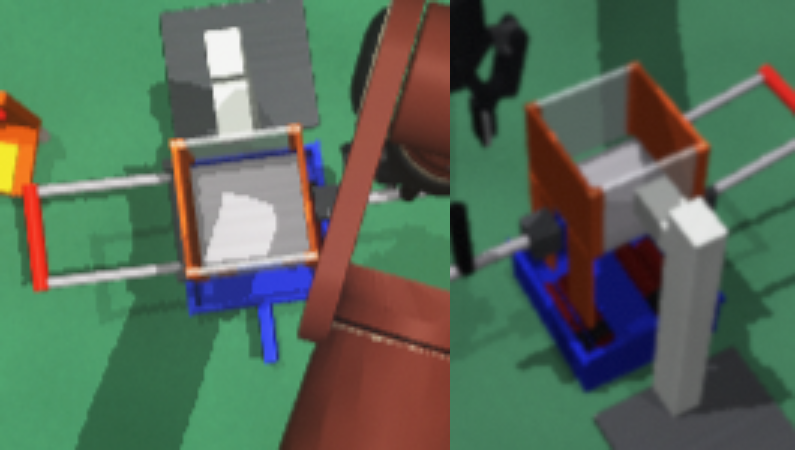

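Door is closed (grey floor fills the outlet), hopper empty, tubes in the tote, tab in front. Next, the bolt.

```bash
python3 jog.py '0.05 -0.001 -0.002 0.04 0 0 0;0.05 -0.001 -0.002 0.08 0 0 0;0.05 -0.001 -0.002 0.1 0 0 0;0.05 -0.001 -0.002 0.1 0 0 0;0 -0.001 -0.002 0.1 0 0 0;0 -0.001 -0.002 0.1 0 0 0;0 -0.001 -0.002 0.1 0 0 0;0 -0.001 -0.002 0.1 0 0 0;0 -0.001 -0.002 0.1 0 0 0' 25
python3 jog.py '0 0 0.01 0 0 0 0;0 0 0.02 0 0 0 0;0 0 0.03 0 0 0 0;0 0 0.036 0 0 0 0;0 0 0.038 0 0 0 0;0 0 0.038 0 0 0 0;0 0 0.038 0 0 0 0'
python3 - <<'E'
from h import *
o=ctrl.get_obs();d=o["tool_pos"]-[*HP[:3]];print("tool hopper y",-np.sin(.157)*d[0]+np.cos(.157)*d[1])
E
```

```text
t: 15.57
tool_pos: [0.6444, -0.0927, 0.216]
tool_rot: [-0.247, 3.127, -0.001]
contact_force: [0.3, 2.7, 5.9]
opening: 0.0173
grip_force: 25.9
t: 16.15
tool_pos: [0.639, -0.0591, 0.216]
tool_rot: [-0.244, 3.126, -0.014]
contact_force: [2.3, -10.5, 4.8]
opening: 0.0173
grip_force: 26.3
tool hopper y -0.11571302553095095
```

```bash
python3 jog.py '0 0 0.004 0 0 0 0;0 0 0.006 0 0 0 0;0 0 0.006 0 0 0 0'
python3 jog.py '0 0 -0.007 0 0 0 0;0 0 -0.007 0 0 0 0;0.045 0 -0.007 0 0 0 0;0.045 0 -0.007 0 0 0 0;0.045 0 -0.007 0 0 0 0;0.045 0 -0.007 0 0 0 0;0.045 0 -0.007 -0.04 0 0 0;0.045 0 -0.007 -0.08 0 0 0;0.045 0 -0.007 -0.1 0 0 0;0.045 0.04 -0.007 -0.1 0 0 0;0.045 0.08 -0.007 -0.1 0 0 0;0.045 0.12 -0.007 -0.1 0 0 0;0.045 0.16 -0.007 -0.1 0 0 0;0.045 0.2 -0.007 -0.1 0 0 0;0.045 0.2 -0.007 -0.1 0 0 0'
python3 - <<'E'
from h import *
t=viewer.get_image("top");s=viewer.get_image("scene")
a=cv2.resize(t[110:260,150:300,::-1],(400,400));b=cv2.resize(s[130:280,200:350,::-1],(400,400))
cv2.imwrite("pics/f6.png",np.hstack([a,b]))
a=HP[3]
for n,im in(("top",t),("scene",s)):   # post top: dark pixels near prediction, before vs now
    u=proj(n,world(HP,(0,-.117,.249)));x,y=np.round(u).astype(int)
    print(n,u)
    for nm,I in(("then",cv2.imread(f"pics/{n}0.png")),("now",im)):
        w=I[y-10:y+25,x-12:x+12].max(2)<50;ys,xs=np.where(w);print(nm,xs.mean()+x-12,ys.mean()+y-10,len(xs))
E
```

```text
t: 16.4
tool_pos: [0.6389, -0.0586, 0.216]
tool_rot: [-0.24, 3.124, -0.031]
contact_force: [6.9, -25.6, 1.2]
opening: 0.0174
grip_force: 27.2
t: 17.65
tool_pos: [0.4345, -0.0873, 0.3119]
tool_rot: [0.244, -3.13, 0.001]
contact_force: [1.2, -0.2, -0.3]
opening: 0.0449
grip_force: 0.0
top [276.72863553 171.68743993]
then 275.32 174.4 25
now 274.1363636363636 175.04545454545453 22
scene [233.51175744 194.57065229]
then 234.3582089552239 204.40298507462686 134
now 235.4 203.9142857142857 140
```

View pics/f6.png

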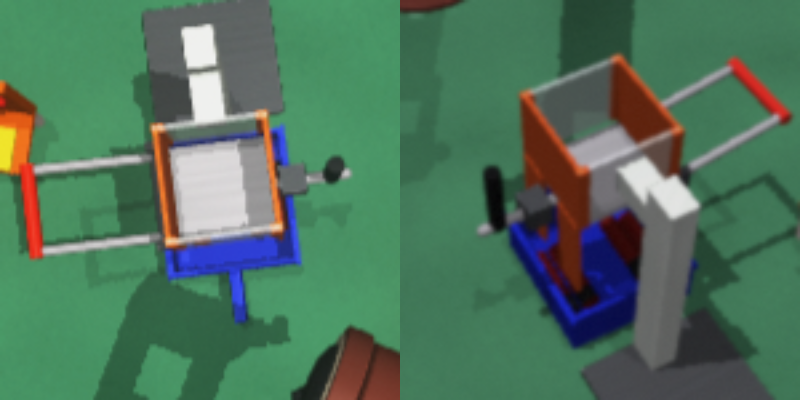

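```bash
python3 -c "
from station import ctrl, viewer, job
print(job.finish_job())"
```

```text
the job is handed in; nothing more can be done
None
```

I handed the job in at about 18 s of robot time; the hand-in returned no verdict. The last pictures and readings show the blue tote under the hopper with its tab in front, the hopper empty with its tubes in the tote (two clearly seen, not all four counted), the door closed and the bolt fully home. The arm was never sent towards the red tote, cup or tester, though I did not re-measure their positions.

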